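# Hang the splash shield and prime the dispenser

### The job

Get the staining station ready: lift the splash shield out of its storage stand and hang it by its two knuckles fully down on the station's two upright hinge pins, standing along the tray's broad rim, and let go. Only then prime the leaning bottle's dispenser: press its pump head all the way down to its stop, hold it there for a moment, and let it come fully up again. Leave the jar, the dish stack and the wash bottle where they stand.

Things in the scene. Friction and masses are not known exactly. Their poses are not given: they have to be found in the camera images.
- station: Staining station, fixed: white drip tray 270 x 270 mm, walls 30 mm high, origin at the centre of its underside on the bench; +x away from the robot, +y towards its broad rim, z up. An amber bottle leans in it, pump head towards -x; a thin clear spout, up to 146 mm high, runs from the bottle to (80, 35) mm. Pole of the light bar at (115, -115) mm.
- pin_low (a point): Foot of the lower hinge pin on its bracket, 49 mm above the bench; axes as the station's. Pin 10 mm thick, 20 mm high, coned tip; the upper one is exactly 85 mm higher, its bracket's underside 73 mm above this point: bring the lower knuckle in sideways (along +x) between the brackets, 22 to 50 mm above its seat, then down. Their post (14 mm, 172 mm high) stands 30 mm to +x.
- rim_mid (a point): Middle of the top face of the broad rim, 30 mm above the bench; axes as the station's, the rim runs along x. A hung shield rests with its lower edge on this rim, so that the underside of the lower knuckle is then 1 mm above pin_low.
- shield_center (a point): Centre of the loose splash shield (0.2 to 0.4 kg), 75 mm above its lower edge: clear upright panel in a grey frame 140 mm long (x), 10 mm thick (y), 150 mm high (z); +x points to the knuckles. Its top rail, 12 mm thick, from 47 to 75 mm above this point, is the place to grip, from above, at mid-length, across y. It stands at first in the storage stand.
- knuckle_low (a point): Centre of the underside of the shield's lower knuckle, 85 mm along +x and 55 mm below shield_center; axes as the shield's. Each knuckle is a steel tube 23 mm outside, 14 mm bore, 16 mm high; the upper one is 85 mm above it.
- stand: Storage stand, fixed: steel plate 150 x 110 mm, 12 mm thick, origin at the centre of its underside, with four wire uprights 78 mm high that hold the shield upright (lift it straight up at least 75 mm to clear them).
- pump_top (a point): Centre of the top face of the dispenser's pump head: white disc 56 mm across, 15 mm thick, on a steel stem, about 171 mm above the bench. Its z axis is the stem's axis, pointing outwards, leaning 30 degrees from vertical towards the station's -x; press along -z. y is the station's y.
- light_bar (a point): Centre of the underside of a fixed white light bar, 306 mm above the bench, 45 mm deep (x), 145 mm long (y), 20 mm high, above the far half of the pump head: no room for a tool pointing straight down on the head, come in along the head's own leaning axis. An arm along its -y end joins it to the pole; axes as the station's.
- pump (a joint): Travel of the pump head along its axis, m: 0 up, 0.022 down at its stop. A spring pushes back with 6 N at the start and 13 N at the stop, and raises it again when let go.
- jar: Bystander: glass jar 52 mm across, 65 mm high, standing in the tray under the spout; origin at its underside.
- dishes: Bystander: stack of four culture dishes 90 mm across, 58 mm high; origin at its underside.
- wash: Bystander: white plastic bottle 60 mm across, 120 mm high; origin at its underside.

How it is judged:
On the way, in this order (a step that is already met when the one before it is completed fails the run):
1. the shield hangs on both pins, fully down, along the rim, and the fingers have let go (horizontal distance between knuckle_low and pin_low below 0.005 m and z of knuckle_low in the frame of pin_low between -0.004 and 0.005 m and angle between shield_center's own z axis and vertical below 0.08 rad and angle between the x axis of shield_center and the x axis of rim_mid, either way round below 0.15 rad and contact force between the fingers and shield below 0.1 N), for 0.2 s.
2. the pump head is pressed down to its stop (value of joint pump above 0.0195 m), for 0.2 s.
At the end, for the whole second after the job is handed in: The shield is at rest on both pins: lower knuckle within 5 mm of pin_low sideways and in height, upright within 0.08 rad, along the rim within 0.15 rad; the pump head is up again (within 3 mm); the jar, dishes and wash bottle stand upright within 30 mm of where they were (horizontal distance between knuckle_low and pin_low below 0.005 m and z of knuckle_low in the frame of pin_low between -0.004 and 0.005 m and angle between shield_center's own z axis and vertical below 0.08 rad and angle between the x axis of shield_center and the x axis of rim_mid, either way round below 0.15 rad and linear speed of shield below 0.02 m/s and value of joint pump below 0.003 m and distance of each of dishes, wash, jar from where it was at the start of the episode below 0.03 m and angle between each of dishes, wash, jar's own z axis and vertical below 0.2 rad); the robot touches nothing.
It fails at once if the pump is pressed (over 8 mm) while the shield is not hung on its pins (value of joint pump above 0.008 m and distance between knuckle_low and pin_low above 0.009 m).
It fails at once if a bystander is knocked over or shoved more than 40 mm (distance of any of dishes, wash, jar from where it was at the start of the episode above 0.04 m or angle between any of dishes, wash, jar's own z axis and vertical above 0.5 rad).
It also fails if it takes over 67 s, if anything falls off the work surface, if the arm or the gripper's body presses on something with over 40 N, if the wrist force passes 120 N, or if a joint passes its speed limit or range.

### The arm

A 6-joint arm with a two-finger parallel gripper is mounted at the origin on the work surface. World frame = base frame: x ahead of the robot, y to its left, z up, the work surface at z = 0. Lengths are in m, angles in rad, forces in N, time in s.
With the tool pointing down it reaches from about 0.25 to 0.725 m from the base axis. Payload 4 kg.
Tool frame: the origin (TCP) lies at the very end of the fingers, on their centre line; the grasp point (between the pads) lies 19 mm behind it; z points along the fingers, y is the line along which they close (so a half turn about z gives the same grasp; the last joint's range is limited). The gripper opens to 85 mm and grips with 20 to 120 N. Pads are 22 mm wide; open, the fingers measure 114 mm over their backs; the gripper's body (76 mm by 85 mm) begins 54 mm behind the grasp point. The pads swing forward as they close: fully open they stand 13 mm farther back than shut.
Start: joints at [-1.264, 0.241, 0.005, 1.335, 0, 1.571], TCP at [0.151, -0.477, 0.231] pointing down, gripper open.
Joint ranges: [-2.72, 2.72], [-1.05, 1.87], [-1.09, 1.28], [-1.99, 2.15], [-1.42, 1.44], [-3.14, 3.14]. Speed limits (rad/s): [2.79, 2.79, 3.14, 3.14, 3.14, 3.14].

### API

Orientations are given as a unit quaternion [x, y, z, w].
In Python, from workcell import get_obs, imaging, order gives the robot as it stands.
- The arm moves only by the tool apply_moves, never from a script. Its argument "targets" is a list that holds one entry, the list of rows, each a list of 5 numbers: the shift along the world's x, y, z in units of 40 mm (1.0 is 40 mm), then the turn about the world's z in degrees, then the gripper command: -1 is shut, 1 is fully open, values between are in proportion. In form: [[[dx, dy, dz, turn, fingers], ...]]. A call has 1 to 8 rows; each row shifts and turns the commanded pose from where the row before left it; what a row does not reach is not made up. A row lasts 1/12 s, in which the tool goes at most 41.7 mm and 7.16 degrees, less where a joint would pass 70% of its speed; a pose out of reach is approached as far as the arm can. A call is refused whole if a number of a shift passes 1 or a number of a turn 7.16, either way. A call with a gripper value outside its range is refused whole. The fingers move at their own pace and stop on an object; the grip force is fixed at half the most. Time passes only in rows, so rows that do not move let the fingers close. It gives the time, the measured TCP pose, the force, the opening and the grip force at its end, in the units of the state.
- get_obs(): the state, without advancing time (a new reading comes with each control period).
- imaging.camera(name): name is "scene" or "top" or "wrist"; returns (picture, depth): 480x640x3 uint8, blue, green, red; 480x640 float32, m along the optical axis (not along the pixel's ray), 0 where there is no reading.
- imaging.get_calibration(name): a dict with "camera_matrix" (3x3 intrinsics, pixels), "eye" and "rotation" of the camera in the world; the wrist camera has in their place "hand_eye" (4x4, takes a point from camera to tool coordinates, whose origin is the TCP and whose axes are the flange's). Camera axes: x right, y down, z forward; pixel columns grow to the right and rows downward; lengths in m; the calibration is good to about 2 mm. A picture is of the moment at which its call begins: read the wrist's pose just before it. get_calibration takes no time and is no camera call.
- order.job_done(): hands the job in; it is judged then, once.
The state is a dict: "clock": time; "joint_pos": joint angles; "joint_vel": joint speeds; "tau": joint torques, N m; "eef_pos": TCP position; "tool_rot": TCP orientation; "ft_force": force on the tool from outside, world axes, zero at the start; "ft_torque": the same for the moment, N m; "grip_width": finger opening in m; "grasp_force": force on a finger pad.
Only numpy, scipy, OpenCV 4.12 (cv2) and the standard library are available. Lean on these libraries where they do the work, as an engineer would, in place of code of your own. Each camera call takes 0.05 s, during which the arm holds its last target. There are 200 camera calls.

## Working session

There is one attempt and no reset: what is moved stays moved. The work goes in short steps, Python scripts to look and compute and a tool call to move; the robot and the scene stay as the last step left them, time stands still between calls to the robot, and variables do not carry over. Pictures are saved under pics/ and viewed, at most 12 in all, crops included, and the job is handed in when it is done.

Besides the shell and the picture viewer there is one more tool, called after "Call:" as name(argument=value, ...), one argument or row to a line, values as JSON. apply_moves: Moves the arm, as the interface text tells. Its arguments: {"type":"object","properties":{"targets":{"type":"array","items":{"type":"array","items":{"type":"array","items":{"type":"number"}}}}},"required":["targets"]}

```bash
mkdir -p pics; ls
cat > h.py <<'E'
import numpy as np, cv2
from workcell import get_obs, imaging, order
from scipy.spatial.transform import Rotation as R
def pose(n):
    c=imaging.get_calibration(n); K=np.array(c["camera_matrix"])
    if n!="wrist": return K,np.array(c["eye"]),np.array(c["rotation"])
    o=get_obs(); H=np.array(c["hand_eye"]); Rt=R.from_quat(o["tool_rot"]).as_matrix()
    return K,np.array(o["eef_pos"])+Rt@H[:3,3],Rt@H[:3,:3]
def shot(n,f=None):
    p=pose(n); im,d=imaging.camera(n)
    if f: cv2.imwrite("pics/"+f,im); np.savez("pics/"+f+".npz",im=im,d=d,K=p[0],e=p[1],r=p[2])
    return im,d,p
def cloud(d,p):
    K,e,r=p; v,u=np.mgrid[:480,:640]
    c=np.stack([(u-K[0,2])/K[0,0],(v-K[1,2])/K[1,1],np.ones(u.shape)],-1)*d[...,None]
    return c@r.T+e
def ray(p,u,v,z):
    K,e,r=p; w=r@np.linalg.inv(K)@np.array([u,v,1.]); return e+w*(z-e[2])/w[2]
E
python3 - <<'E'
from h import *
for n in ("scene","top","wrist"):
    im,d,p=shot(n,n+"0.png"); print(n,p[0][0,0],p[1].round(3),p[2].round(2).tolist())
o=get_obs(); print(o["eef_pos"],o["tool_rot"],o["clock"],o["grip_width"])
E
```

```text
pics
scene 617.2421470380141 [ 1.437 -0.331  1.155] [0.78, 0.5, -0.21, -0.31]
top 510.0074207409443 [0.439 0.033 1.069] [0.73, -0.68, 0.07, -0.08]
wrist 407.2901256161599 [ 0.215 -0.457  0.374] [[0.3, -0.92, -0.25], [-0.95, -0.29, -0.08], [-0.0, 0.27, -0.96]]
[ 0.15084999 -0.47617545  0.23060053] [ 9.88255916e-01  1.52805528e-01 -1.39797030e-04 -8.34463029e-04] 0.15 0.08540301917155355
```

Rotation is a quaternion for fixed cameras; fix and view.

```bash
sed -i 's/np.array(c\["rotation"\])$/R.from_quat(c["rotation"]).as_matrix()/' h.py
python3 - <<'E'
from h import *
import os
for n in ("scene","top"):
    print(n,pose(n)[2].round(2).tolist())
    f="pics/%s0.png.npz"%n; z=dict(np.load(f)); z["r"]=pose(n)[2]; np.savez(f,**z)
E
```

```text
scene [[0.41, 0.65, -0.64], [0.91, -0.3, 0.27], [-0.01, -0.69, -0.72]]
top [[0.08, -0.98, 0.21], [-1.0, -0.08, 0.02], [0.0, -0.21, -0.98]]
```

View pics/top0.png

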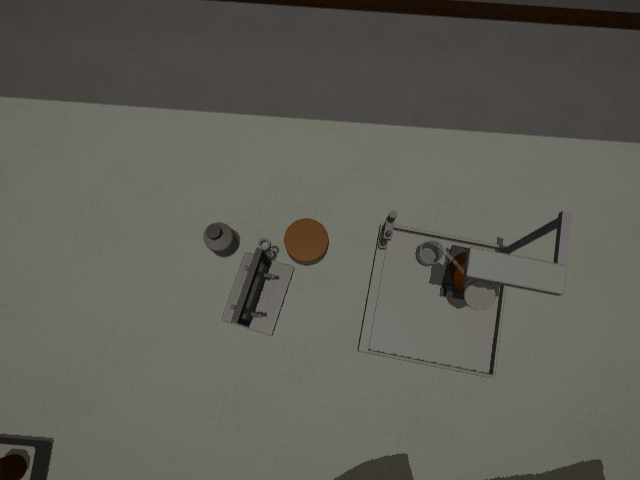

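View pics/scene0.png

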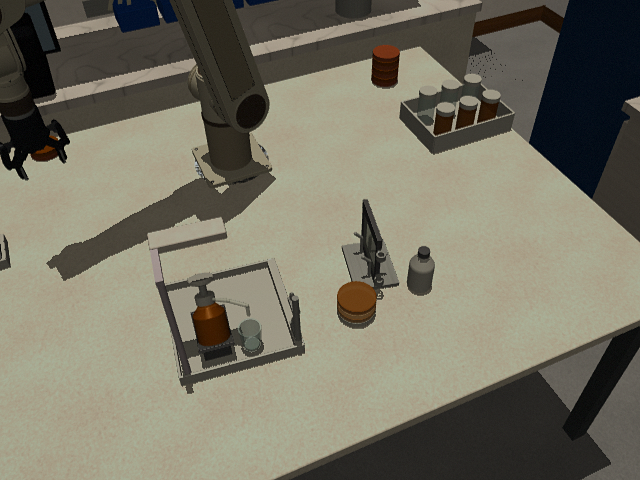

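The top view shows the tray with corners near (360,352), (495,376), (385,226), its broad rim on the left (372,300) and hinge post at (390,222). The light bar runs (467,265)–(566,280) with the pump head at (480,297). The shield's rail runs (240,322)–(265,245), and its knuckles are at the far end. Dishes are at (306,240), wash bottle at (221,238). The scene view agrees.

Run:
```python
from h import *
z=np.load("pics/top0.png.npz"); P=cloud(z["d"],(z["K"],z["e"],z["r"]))
def box(name,u0,u1,v0,v1,z0,z1):
    q=P[v0:v1,u0:u1].reshape(-1,3); q=q[(q[:,2]>z0)&(q[:,2]<z1)]
    if len(q)<5: print(name,len(q)); return
    r=cv2.minAreaRect((q[:,:2]*1000).astype(np.float32))
    print(name,len(q),"med",np.median(q,0).round(4),"rect",np.round(r[0],1),np.round(r[1],1),round(r[2],1))
    return q
box("bench",100,200,250,400,-.05,.05)
box("tray",340,520,200,390,.015,.045)
box("lightbar",455,575,240,300,.28,.35)
box("pumphead",455,505,275,320,.14,.2)
box("rail",215,290,230,340,.145,.18)
box("standplate",215,300,235,345,.006,.02)
box("dishes",280,335,210,270,.05,.07)
box("wash",195,245,215,265,.1,.13)
q=box("post",375,405,200,255,.1,.2)
q=box("posttop",375,405,200,255,.16,.18)
q=box("knucks",250,285,230,265,.1,.16)
q=box("knuckslow",250,285,230,265,.05,.09)
im=z["im"]; a=cv2.resize(im[195:395,205:345],None,fx=2.8,fy=2.8,interpolation=cv2.INTER_CUBIC); b=cv2.resize(im[195:395,345:485],None,fx=2.8,fy=2.8,interpolation=cv2.INTER_CUBIC)
cv2.imwrite("pics/c1.png",cv2.convertScaleAbs(np.hstack([a,b]),alpha=1.8))
```

```text
bench 14928 med [ 4.639e-01  3.986e-01 -1.000e-04] rect [468.3 402. ] [317.1 213.2] 7.4
tray 2799 med [ 0.5639 -0.1444  0.029 ] rect [ 562.9 -185.4] [275.8 271.2] 83.5
lightbar 3512 med [ 0.5769 -0.245   0.3271] rect [ 595.  -241.8] [146.5  84.1] 83.9
pumphead 775 med [ 0.5572 -0.2301  0.1705] rect [ 557.1 -231.7] [54.4 50.5] 55.0
rail 639 med [0.5418 0.1798 0.1612] rect [543.7 180.8] [ 13.2 139.6] 76.9
standplate 2455 med [0.5424 0.1615 0.0117] rect [571.  199.9] [168.6 192.6] 74.3
dishes 1488 med [0.6555 0.088  0.0576] rect [656.4  88.8] [89.  87.8] 4.4
wash 190 med [0.6442 0.2616 0.119 ] rect [645.3 263.2] [26.6 26.3] 55.2
post 253 med [ 0.679  -0.069   0.1355] rect [675.4 -70. ] [16.1 45.1] 83.4
posttop 58 med [ 0.6898 -0.0716  0.1712] rect [690.8 -71.5] [13.6 12.7] 1.1
knucks 163 med [0.6181 0.162  0.132 ] rect [609.  166.8] [21.8 56.9] 71.4
knuckslow 40 med [0.6054 0.1616 0.0655] rect [627.6 151.2] [12.7 72.9] 56.5
```

View pics/c1.png

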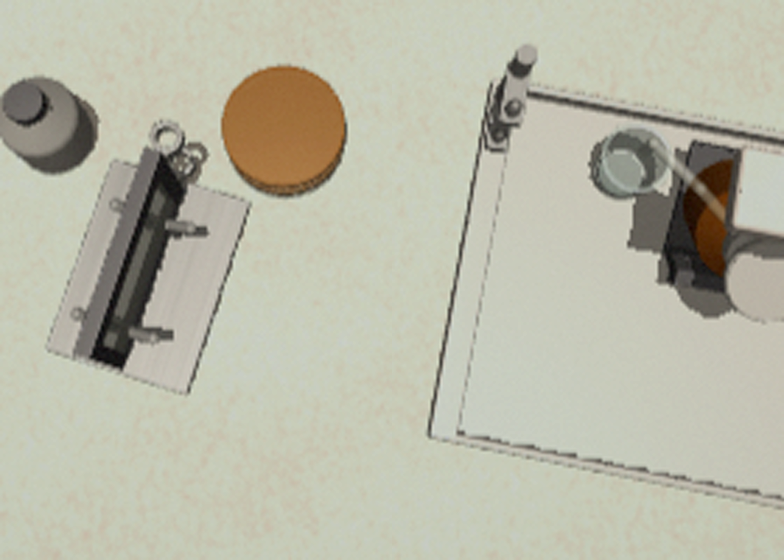

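The crop shows the two stacked pins on the post's near side at (500,105)/(497,135), and the shield's two knuckle rings at (165,135) and (190,155). The numbers agree with the given sizes: rail top at 162 mm, bar, post at 171 mm, station yaw ≈ −6.3°, shield yaw ≈ −13.1°. I'm going above the shield.

Call:
apply_moves(
  targets=[
    [[0.41, 0.684, 0.03, -1.28, 1], [0.41, 0.684, 0.03, -1.28, 1], [0.41, 0.684, 0.03, -1.28, 1], [0.41, 0.684, 0.03, -1.28, 1], [0.41, 0.684, 0.03, -1.28, 1], [0.41, 0.684, 0.03, -1.28, 1], [0.41, 0.684, 0.03, -1.28, 1], [0.41, 0.684, 0.03, -1.28, 1]],
  ],
)

```text
clock: 0.82
eef_pos: [0.2825, -0.2562, 0.2408]
tool_rot: [0.998, 0.063, -0.0, -0.0]
ft_force: [-0.1, 0.2, -1.2]
grip_width: 0.0855
grasp_force: 0.0
```

Call:
apply_moves(
  targets=[
    [[0.41, 0.684, 0.03, -1.28, 1], [0.41, 0.684, 0.03, -1.28, 1], [0.41, 0.684, 0.03, -1.28, 1], [0.41, 0.684, 0.03, -1.28, 1], [0.41, 0.684, 0.03, -1.28, 1], [0.41, 0.684, 0.03, -1.28, 1], [0.41, 0.684, 0.03, -1.28, 1], [0.41, 0.684, 0.03, -1.28, 1]],
  ],
)

```text
clock: 1.48
eef_pos: [0.4137, -0.0373, 0.2504]
tool_rot: [1.0, -0.026, -0.0, 0.0]
ft_force: [0.5, -1.4, -0.6]
grip_width: 0.0853
grasp_force: 0.0
```

Call:
apply_moves(
  targets=[
    [[0.41, 0.684, 0, -1.28, 1], [0.41, 0.684, 0, -1.28, 1], [0.41, 0.684, 0, -1.28, 1], [0.41, 0.684, 0, -1.28, 1], [0.41, 0.684, 0, -1.28, 1], [0.41, 0.684, 0, -1.28, 1], [0.41, 0.684, 0, -1.28, 1], [0.41, 0.684, 0, -1.28, 1], [0, 0, 0, 0, 1]],
  ],
)

```text
$.targets[0]: bad value
```

Call:
apply_moves(
  targets=[
    [[0.41, 0.684, 0, -1.28, 1], [0.41, 0.684, 0, -1.28, 1], [0.41, 0.684, 0, -1.28, 1], [0.41, 0.684, 0, -1.28, 1], [0.41, 0.684, 0, -1.28, 1], [0.41, 0.684, 0, -1.28, 1], [0.41, 0.684, 0, -1.28, 1], [0.31, 0.65, 0, -1.28, 1]],
  ],
)

```text
clock: 2.15
eef_pos: [0.535, 0.0262, 0.2501]
tool_rot: [0.998, -0.01, -0.0, -0.062]
ft_force: [-0.2, -1.1, -0.2]
grip_width: 0.0855
grasp_force: 0.0
```

Run:
```python
from h import *
im,d,p=shot("wrist","w1.png"); P=cloud(d,p); o=get_obs(); print(o["eef_pos"],o["tool_rot"])
z=np.load("pics/top0.png.npz"); T=cloud(z["d"],(z["K"],z["e"],z["r"]))
for n,Q in(("wrist",P),("top",T[230:340,215:290])):
    q=Q.reshape(-1,3); q=q[(q[:,2]>.156)&(q[:,2]<.168)&(abs(q[:,0]-.54)<.1)&(abs(q[:,1]-.18)<.06)]
    if len(q)>9: r=cv2.minAreaRect((q[:,:2]*1000).astype(np.float32)); print(n,len(q),q[:,2].mean(),np.round(r[0],1),np.round(r[1],1),r[2])
```

```text
[0.53667122 0.02691736 0.24964232] [ 9.98015616e-01 -9.57817936e-03  1.47040483e-04 -6.22339776e-02]
wrist 5054 0.16183521632188205 [543.7 180.4] [ 13.8 140.4] 76.66277313232422
top 559 0.16147506669598535 [543.7 180.8] [ 13.2 139.6] 76.88004302978516
```

View pics/w1.png

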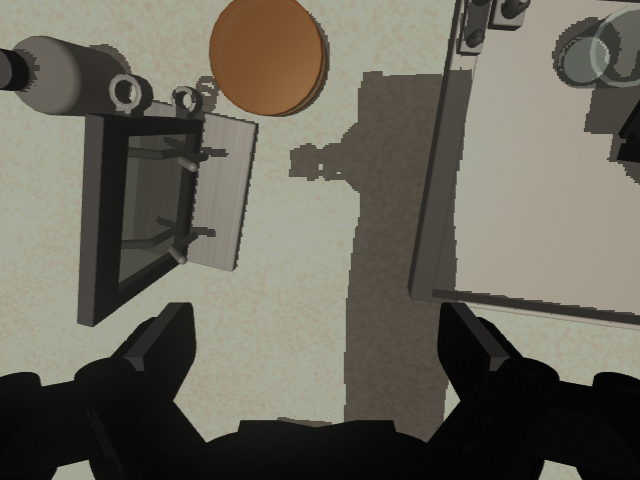

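The wrist picture shows the shield (rail (90,115)–(90,325), knuckles at (130,93) and (187,100)), and confirms the rail to within 0.5 mm. The arm stopped short in y, though, and it is tilted. I'm checking the joints.

Run:
```python
from h import *
o=get_obs()
for k in("clock","joint_pos","joint_vel","eef_pos","tool_rot","ft_force"): print(k,np.round(o[k],3))
print(R.from_quat(o["tool_rot"]).as_matrix().round(3))
```

```text
clock 2.2
joint_pos [-0.02   0.308  0.137  1.401  0.125  3.141]
joint_vel [-0.007 -0.035 -0.063  0.007 -0.043  0.003]
eef_pos [0.537 0.027 0.25 ]
tool_rot [ 0.998 -0.01   0.    -0.062]
ft_force [1.742 0.905 1.604]
[[ 1.    -0.019  0.001]
 [-0.019 -0.992  0.124]
 [-0.001 -0.124 -0.992]]
```

Joint 6 is at its end (yaw = j1 − j6 + π), so the grasp has to use the half-turned tool. While the camera still faces +x, I'll turn back a little and look at the pins from close by.

Call:
apply_moves(
  targets=[
    [[0, -0.3, 0.2, 4, 1], [0.1, -0.4, 0.2, 4, 1], [0.3, -0.4, 0.2, 4, 1], [0.3, -0.4, 0.2, 0, 1], [0.3, -0.4, 0.2, 0, 1], [0.3, -0.3, 0.2, 0, 1], [0, 0, 0, 0, 1], [0, 0, 0, 0, 1]],
  ],
)

```text
clock: 2.87
eef_pos: [0.586, -0.0628, 0.2981]
tool_rot: [0.994, 0.094, -0.007, -0.061]
ft_force: [-0.7, 0.7, 0.9]
grip_width: 0.0855
grasp_force: 0.0
```

Run:
```python
from h import *
o=get_obs(); print(np.round(o["eef_pos"],4),np.round(o["tool_rot"],4),np.round(o["joint_pos"],3))
im,d,p=shot("wrist","w2.png"); P=cloud(d,p)
q=P.reshape(-1,3); near=(abs(q[:,0]-.67)<.05)&(abs(q[:,1]+.07)<.04)
for a,b in((.165,.18),(.145,.16),(.128,.14),(.06,.075),(.045,.055),(.025,.034)):
    s=q[near&(q[:,2]>a)&(q[:,2]<b)]
    if len(s)>5: r=cv2.minAreaRect((s[:,:2]*1000).astype(np.float32)); print(a,b,len(s),s.mean(0).round(4),np.round(r[0],1),np.round(r[1],1),r[2])
```

```text
[ 0.586  -0.0628  0.2981] [ 0.9937  0.0936 -0.0069 -0.0611] [-0.166  0.452  0.472  1.636  0.115  2.786]
0.165 0.18 493 [ 0.6915 -0.072   0.1725] [691.6 -71.9] [13.9 13.7] 13.971686363220215
0.145 0.16 218 [ 0.6673 -0.0692  0.1527] [673.3 -71. ] [12.5 32.8] 85.53034973144531
0.128 0.14 977 [ 0.6727 -0.0698  0.1347] [674.1 -70. ] [16.  40.3] 83.36336517333984
0.025 0.034 934 [ 0.6524 -0.0727  0.0305] [665.3 -78.1] [ 27.8 102.1] 66.01873779296875
```

View pics/w2.png

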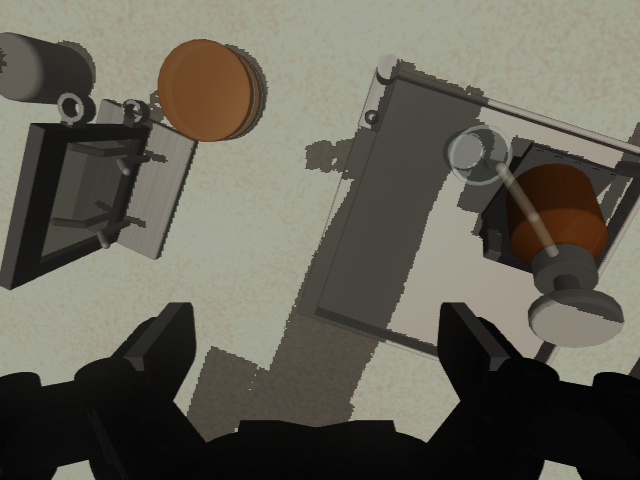

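The wrist view shows the hinge pins just below the post top at (385,68)/(372,115), the pump head at (577,318), and the jar at (480,155). The 7° lean from the joint-end run stayed in the commanded pose. I'll turn the tool 91° so the lean points inward, then push against the reach limit to straighten it.

Call:
apply_moves(
  targets=[
    [[0, 0.2, 0, 7, 1], [0, 0.2, 0, 7, 1], [0, 0.2, 0, 7, 1], [0, 0.2, 0, 7, 1], [0, 0.2, 0, 7, 1], [0, 0.2, 0, 7, 1], [0, 0.2, 0, 7, 1], [0, 0.1, 0, 7, 1]],
  ],
)

```text
clock: 3.58
eef_pos: [0.5848, -0.0004, 0.2983]
tool_rot: [0.831, 0.553, -0.035, -0.051]
ft_force: [0.5, -0.1, -0.2]
grip_width: 0.0855
grasp_force: 0.0
```

Call:
apply_moves(
  targets=[
    [[0.4, 0, 0, 7, 1], [0.4, 0, 0, 7, 1], [0.4, 0, 0, 7, 1], [0.4, 0, 0, 7, 1], [0.4, 0, 0, 7, 1], [0.4, 0, 0, 0, 1], [0.4, 0, 0, 0, 1], [0.4, 0, 0, 0, 1]],
  ],
)

```text
clock: 4.25
eef_pos: [0.7013, -0.001, 0.2843]
tool_rot: [0.628, 0.775, -0.052, -0.043]
ft_force: [-4.4, -0.2, -2.9]
grip_width: 0.0851
grasp_force: 0.0
```

```bash
cat > s.py <<'E'
from h import *
o=get_obs(); M=R.from_quat(o["tool_rot"]).as_matrix()
print(round(o["clock"],2),np.round(o["eef_pos"],4),"z",M[:,2].round(4),"yaw",round(np.degrees(np.arctan2(M[1,0],M[0,0])),2),"j",np.round(o["joint_pos"],3),"F",np.round(o["ft_force"],1),round(o["grip_width"],4),o["grasp_force"])
E
python3 s.py
```

```text
4.25 [ 0.7013 -0.001   0.2843] z [-0.131  -0.0268 -0.991 ] yaw 101.94 j [ 0.01   0.912  1.265  2.056 -0.026  1.374] F [-4.4 -0.2 -2.9] 0.0851 0.0
```

Call:
apply_moves(
  targets=[
    [[0.3, 0, 0, -6, 1], [0.3, 0, 0, -5.6, 1], [0.5, 0, 0, 0, 1], [0.5, 0, 0, 0, 1]],
  ],
)

```text
clock: 4.58
eef_pos: [0.7318, -0.0018, 0.2707]
tool_rot: [0.704, 0.709, -0.028, -0.024]
ft_force: [-0.1, -0.9, -0.0]
grip_width: 0.0856
grasp_force: 0.0
```

```bash
python3 s.py
```

```text
4.58 [ 0.7318 -0.0018  0.2707] z [-0.0732 -0.0049 -0.9973] yaw 90.43 j [-0.     0.93   1.273  1.987 -0.005  1.563] F [-0.1 -0.9 -0. ] 0.0856 0.0
```

Works: the lean went from 7.6° to 4.2°. I'll continue.

Call:
apply_moves(
  targets=[
    [[0.5, 0, 0, 0, 1], [0.5, 0, 0, 0, 1], [0.2, 0, 0, 0, 1]],
  ],
)

```text
clock: 4.83
eef_pos: [0.7522, -0.002, 0.2533]
tool_rot: [0.705, 0.709, -0.018, -0.015]
ft_force: [0.4, -0.0, -0.8]
grip_width: 0.0854
grasp_force: 0.0
```

```bash
python3 s.py
```

```text
4.83 [ 0.7522 -0.002   0.2533] z [-0.0458 -0.005  -0.9989] yaw 90.33 j [-1.000e-03  9.520e-01  1.273e+00  1.937e+00 -5.000e-03  1.565e+00] F [ 0.4 -0.  -0.8] 0.0854 0.0
```

Call:
apply_moves(
  targets=[
    [[0.5, 0, 0, 0, 1], [0.5, 0, 0, 0, 1], [0.5, 0, 0, 0, 1]],
  ],
)

```text
clock: 5.08
eef_pos: [0.7775, -0.0023, 0.2358]
tool_rot: [0.705, 0.709, -0.004, -0.0]
ft_force: [-0.5, -0.5, -0.5]
grip_width: 0.0852
grasp_force: 0.0
```

```bash
python3 s.py
```

```text
5.08 [ 0.7775 -0.0023  0.2358] z [-0.0059 -0.005  -1.    ] yaw 90.27 j [-1.000e-03  9.750e-01  1.274e+00  1.876e+00 -5.000e-03  1.565e+00] F [-0.5 -0.5 -0.5] 0.0852 0.0
```

Now upright to 0.4°. I'm going over the rail with the half-turned tool (yaw 166.8°).

Call:
apply_moves(
  targets=[
    [[0.2, 0, 0, 0, 1], [-0.55, 0.4, 0.05, 6.96, 1], [-0.55, 0.42, 0.05, 6.96, 1], [-0.55, 0.42, 0.05, 6.96, 1], [-0.55, 0.42, 0.05, 6.96, 1], [-0.55, 0.42, 0.05, 6.96, 1], [-0.55, 0.42, 0.05, 6.96, 1], [-0.55, 0.42, 0.05, 6.96, 1]],
  ],
)

```text
clock: 5.75
eef_pos: [0.6294, 0.1123, 0.2481]
tool_rot: [0.358, 0.934, -0.002, 0.002]
ft_force: [-0.2, 0.4, 1.2]
grip_width: 0.0856
grasp_force: 0.0
```

Call:
apply_moves(
  targets=[
    [[-0.55, 0.42, 0, 6.96, 1], [-0.5, 0.42, 0, 6.96, 1], [-0.5, 0.4, 0, 6.96, 1], [-0.4, 0.4, 0, 6.96, 1], [0, 0, 0, 0, 1], [0, 0, 0, 0, 1]],
  ],
)

```text
clock: 6.25
eef_pos: [0.5521, 0.1782, 0.2485]
tool_rot: [0.125, 0.992, -0.001, 0.003]
ft_force: [-0.8, 0.3, -0.6]
grip_width: 0.0855
grasp_force: 0.0
```

```bash
python3 s.py
```

```text
6.25 [0.5521 0.1782 0.2485] z [ 0.0057 -0.0035 -1.    ] yaw 165.64 j [ 0.315  0.394  0.264  1.437 -0.005  0.565] F [-0.8  0.3 -0.6] 0.0855 0.0
```

Call:
apply_moves(
  targets=[
    [[-0.21, 0.06, -0.2, 1.1, 1], [0, 0, -0.5, 0, 1], [0, 0, -0.5, 0, 1], [0, 0, -0.5, 0, 1], [0, 0, -0.5, 0, 1], [0, 0, -0.45, 0, 1], [0, 0, -0.23, 0, 1], [0, 0, 0, 0, 1]],
  ],
)

```text
clock: 6.92
eef_pos: [0.5432, 0.1784, 0.1299]
tool_rot: [0.117, 0.993, -0.003, 0.0]
ft_force: [-1.5, -0.7, -0.4]
grip_width: 0.0852
grasp_force: 0.0
```

```bash
python3 s.py
```

```text
6.92 [0.5432 0.1784 0.1299] z [-3.0e-04 -5.3e-03 -1.0e+00] yaw 166.57 j [ 0.32   0.443  0.025  1.155 -0.005  0.554] F [-1.5 -0.7 -0.4] 0.0852 0.0
```

Call:
apply_moves(
  targets=[
    [[0, 0.05, 0.05, 0, 1], [0, 0, 0, 0, 0], [0, 0, 0, 0, -0.5], [0, 0, 0, 0, -1], [0, 0, 0, 0, -1], [0, 0, 0, 0, -1], [0, 0, 0, 0, -1], [0, 0, 0, 0, -1]],
  ],
)

```text
clock: 7.58
eef_pos: [0.5444, 0.1818, 0.1351]
tool_rot: [0.116, 0.993, -0.001, 0.003]
ft_force: [-0.1, -0.0, 1.0]
grip_width: 0.0111
grasp_force: 59.7
```

```bash
python3 s.py
```

```text
7.58 [0.5444 0.1818 0.1351] z [ 0.0053 -0.0032 -1.    ] yaw 166.69 j [ 0.325  0.439  0.033  1.161 -0.005  0.557] F [-0.1 -0.   1. ] 0.0111 59.744001030921936
```

Call:
apply_moves(
  targets=[
    [[0, 0, 0.2, 0, -1], [0, 0, 0.35, 0, -1], [0, 0, 0.4, 0, -1], [0, 0, 0.4, 0, -1], [0, 0, 0.4, 0, -1], [0, 0, 0.3, 0, -1], [0, 0, 0.2, 0, -1], [0, 0, 0, 0, -1]],
  ],
)

```text
clock: 8.25
eef_pos: [0.5449, 0.182, 0.2266]
tool_rot: [0.116, 0.993, -0.001, 0.004]
ft_force: [-0.3, -0.2, -1.8]
grip_width: 0.0107
grasp_force: 59.4
```

```bash
python3 s.py
python3 - <<'E'
from h import *
im,d,p=shot("top","t2.png"); P=cloud(d,p).reshape(-1,3)
o=get_obs()
for a,b in((.245,.27),(.225,.238),(.2,.245),(.14,.16)):
    q=P[(P[:,2]>a)&(P[:,2]<b)&(abs(P[:,0]-.57)<.12)&(abs(P[:,1]-.17)<.07)]
    if len(q)>5:
        k=q[q[:,0]>.612]; print(a,b,len(q),len(k)); 
        if len(k)>5: r=cv2.minAreaRect((k[:,:2]*1000).astype(np.float32)); print(k.mean(0).round(4),np.round(r[0],1),np.round(r[1],1),r[2])
cv2.imwrite("pics/t2c.png",cv2.convertScaleAbs(cv2.resize(im[170:370,190:400],None,fx=2.8,fy=2.8,interpolation=cv2.INTER_CUBIC),alpha=1.8))
E
```

```text
8.25 [0.5449 0.182  0.2266] z [ 0.0073 -0.0025 -1.    ] yaw 166.69 j [ 0.325  0.387  0.197  1.375 -0.005  0.557] F [-0.3 -0.2 -1.8] 0.0107 59.39337909221649
0.245 0.27 152 3
0.225 0.238 73 24
[0.6247 0.1595 0.2259] [626.4 162.1] [21.1 19.2] 49.81352996826172
0.2 0.245 234 123
[0.6263 0.1609 0.2216] [626.9 161.5] [22.  20.6] 49.64684295654297
0.14 0.16 113 12
[0.6268 0.1569 0.1406] [625.1 156.5] [ 9.7 21.5] 89.10515594482422
```

View pics/t2c.png

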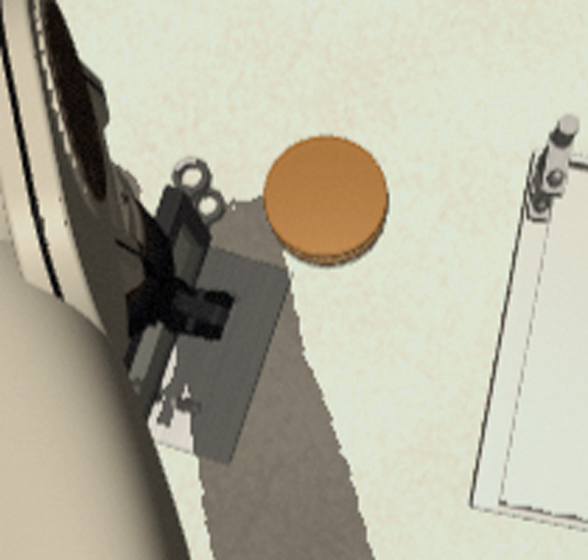

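The lifted shield shows its upper knuckle at (190,178) and the lower at (208,205), matching the rail-based prediction within 0.5 mm. Next I refine the pin position and the rim yaw from pictures already taken.

Run:
```python
from h import *
for f in("w2","w1","top0","t2"):
    z=np.load("pics/%s.png.npz"%f); Q=cloud(z["d"],(z["K"],z["e"],z["r"])); q=Q.reshape(-1,3)
    for a,b,x0,x1 in((.143,.16,.645,.675),(.055,.072,.645,.675),(.165,.18,.68,.71)):
        k=q[(q[:,2]>a)&(q[:,2]<b)&(q[:,0]>x0)&(q[:,0]<x1)&(abs(q[:,1]+.07)<.03)]
        if len(k)>4: r=cv2.minAreaRect((k[:,:2]*1000).astype(np.float32)); print(f,a,len(k),k.mean(0).round(4),np.round(r[0],1),np.round(r[1],1))
    k=q[(q[:,2]>.026)&(q[:,2]<.034)&(q[:,0]>.43)&(q[:,0]<.63)&(q[:,1]>-.12)&(q[:,1]<-.02)]
    if len(k)>50:
        # outer/inner rim edges: fit y vs x per x-bin
        xs=np.arange(.45,.63,.01); hi=[];lo=[]
        for x in xs:
            s=k[abs(k[:,0]-x)<.005,1]; hi.append(s.max() if len(s) else np.nan); lo.append(s.min() if len(s) else np.nan)
        for n,e in(("outer",hi),("inner",lo)):
            e=np.array(e); g=np.isfinite(e); c=np.polyfit(xs[g],e[g],1); c=np.polyfit(xs[g][abs(e[g]-np.polyval(c,xs[g]))<.003],e[g][abs(e[g]-np.polyval(c,xs[g]))<.003],1); print(f,n,"yaw",np.degrees(np.arctan(c[0])).round(2),"y@.57",np.polyval(c,.57).round(4))
```

```text
w2 0.143 169 [ 0.6619 -0.0685  0.1524] [661.8 -68.4] [9.1 8.8]
w2 0.165 493 [ 0.6915 -0.072   0.1725] [691.6 -71.9] [13.9 13.7]
w2 outer yaw -6.62 y@.57 -0.0474
w2 inner yaw -6.57 y@.57 -0.0681
w1 0.143 289 [ 0.6594 -0.0671  0.1501] [659.8 -67.9] [10.3  6.3]
w1 0.055 225 [ 0.6609 -0.0674  0.0655] [661.7 -68.2] [9.7 9.5]
w1 outer yaw -6.62 y@.57 -0.0473
w1 inner yaw -6.65 y@.57 -0.0682
top0 0.143 25 [ 0.6604 -0.0681  0.1508] [660.5 -68.8] [7.8 9.3]
top0 0.055 22 [ 0.66   -0.0681  0.0657] [660.6 -68. ] [7.7 8.3]
top0 0.165 54 [ 0.6905 -0.0716  0.1711] [690.8 -71.5] [13.6 12.7]
top0 outer yaw -6.72 y@.57 -0.0481
top0 inner yaw -6.87 y@.57 -0.0675
t2 0.143 25 [ 0.6606 -0.0681  0.1502] [661.4 -68.8] [8.2 8.6]
t2 0.055 22 [ 0.6601 -0.0681  0.0651] [660.4 -67.7] [8.  8.4]
t2 0.165 51 [ 0.6907 -0.0717  0.1715] [690.9 -71.6] [13.  12.6]
t2 outer yaw -6.62 y@.57 -0.0479
t2 inner yaw -6.62 y@.57 -0.0676
```

Call:
apply_moves(
  targets=[
    [[-0.044, -0.2, 0, 0.4, -1], [-0.044, -0.4, 0, 0.44, -1], [-0.044, -0.42, 0, 0.44, -1], [-0.044, -0.42, 0, 0.44, -1], [-0.044, -0.42, 0, 0.44, -1], [-0.044, -0.42, 0, 0.44, -1], [-0.044, -0.42, 0, 0.44, -1], [-0.044, -0.42, 0, 0.44, -1]],
  ],
)

```text
clock: 8.97
eef_pos: [0.5287, 0.0555, 0.2231]
tool_rot: [0.086, 0.996, -0.002, 0.001]
ft_force: [-0.1, 0.2, -2.3]
grip_width: 0.0112
grasp_force: 59.3
```

Call:
apply_moves(
  targets=[
    [[-0.06, -0.42, 0, 0.44, -1], [-0.06, -0.42, 0, 0.44, -1], [-0.06, -0.42, 0, 0.44, -1], [-0.06, -0.42, 0, 0.44, -1], [-0.06, -0.42, 0, 0.44, -1], [-0.05, -0.4, 0, 0.44, -1], [0, -0.2, 0, 0.44, -1], [0, 0, 0, 0.4, -1]],
  ],
)

```text
clock: 9.63
eef_pos: [0.5151, -0.0528, 0.2236]
tool_rot: [0.057, 0.998, -0.002, 0.001]
ft_force: [0.0, 0.7, -2.1]
grip_width: 0.0111
grasp_force: 59.3
```

```bash
python3 s.py
```

```text
9.63 [ 0.5151 -0.0528  0.2236] z [ 0.0025 -0.0033 -1.    ] yaw 173.52 j [-0.1    0.277  0.033  1.324 -0.003  0.013] F [ 0.   0.7 -2.1] 0.0111 59.29271042346954
```

Call:
apply_moves(
  targets=[
    [[0, 0.06, -0.3, -0.15, -1], [0, 0, -0.35, 0, -1], [0, 0, -0.2, 0, -1], [0, 0, 0, 0, -1], [0, 0, 0, 0, -1]],
  ],
)

```text
clock: 10.05
eef_pos: [0.5155, -0.0482, 0.19]
tool_rot: [0.056, 0.998, -0.001, 0.001]
ft_force: [0.5, 0.2, -2.4]
grip_width: 0.0112
grasp_force: 59.3
```

```bash
python3 s.py
python3 - <<'E'
from h import *
im,d,p=shot("top","t3.png"); P=cloud(d,p).reshape(-1,3)
for a,b,x0,x1 in((.175,.2,.575,.645),(.143,.16,.65,.675),(.09,.11,.575,.645)):
    k=P[(P[:,2]>a)&(P[:,2]<b)&(P[:,0]>x0)&(P[:,0]<x1)&(abs(P[:,1]+.065)<.04)]
    if len(k)>5: r=cv2.minAreaRect((k[:,:2]*1000).astype(np.float32)); print(a,len(k),k.mean(0).round(4),np.round(r[0],1),np.round(r[1],1),r[2],k[:,2].max())
cv2.imwrite("pics/t3c.png",cv2.convertScaleAbs(cv2.resize(im[190:330,310:450],None,fx=4,fy=4,interpolation=cv2.INTER_CUBIC),alpha=1.8))
E
```

```text
10.05 [ 0.5155 -0.0482  0.19  ] z [ 0.0028 -0.0027 -1.    ] yaw 173.54 j [-0.092  0.295 -0.032  1.242 -0.002  0.021] F [ 0.5  0.2 -2.4] 0.0112 59.25987660884857
```

View pics/t3c.png

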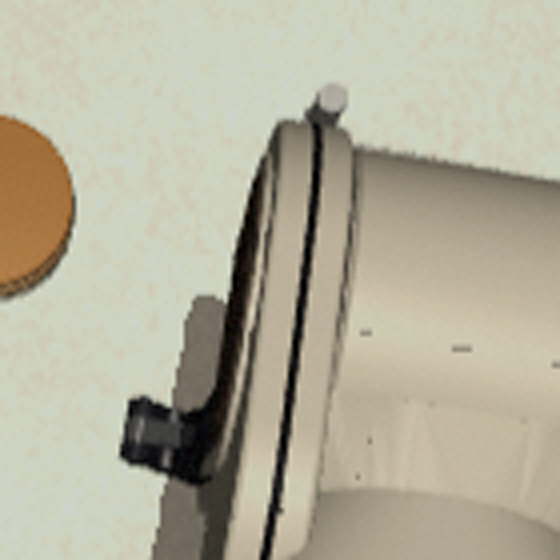

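The arm hides the knuckles from above, so I'll move in by the measured numbers and check with the scene camera.

Call:
apply_moves(
  targets=[
    [[0.2, -0.03, 0, -0.2, -1], [0.25, -0.04, 0, 0, -1], [0.25, -0.04, 0, 0, -1], [0.25, -0.04, 0, 0, -1], [0.25, -0.04, 0, 0, -1], [0.2, -0.03, 0, 0, -1], [0.13, -0.01, 0, 0, -1], [0, 0, 0, 0, -1]],
  ],
)

```text
clock: 10.77
eef_pos: [0.5787, -0.058, 0.1908]
tool_rot: [0.059, 0.998, -0.001, 0.003]
ft_force: [0.0, -1.1, -2.4]
grip_width: 0.011
grasp_force: 59.3
```

```bash
python3 s.py
python3 - <<'E'
from h import *
im,d,p=shot("scene","s3.png"); P=cloud(d,p).reshape(-1,3)
cv2.imwrite("pics/s3c.png",cv2.convertScaleAbs(cv2.resize(im[240:360,230:350],None,fx=5,fy=5,interpolation=cv2.INTER_CUBIC),alpha=1.8))
K,e,r=p
# predicted pixels of pin tips & knuckle
for n,X in(("lowpin",(.6608,-.0683,.059)),("uppin",(.6608,-.0683,.144)),("uppintip",(.6608,-.0683,.154))):
    c=K@(r.T@(np.array(X)-e)); uv=c[:2]/c[2]; print(n,uv.round(1),((uv-[230,240])*5).round(0))
E
```

```text
10.77 [ 0.5787 -0.058   0.1908] z [ 0.006  -0.0031 -1.    ] yaw 173.29 j [-0.099  0.417  0.148  1.296 -0.002  0.019] F [ 0.  -1.1 -2.4] 0.011 59.288989305496216
lowpin [292.4 319.4] [312. 397.]
uppin [290.5 295. ] [303. 275.]
uppintip [290.3 292. ] [302. 260.]
```

View pics/s3c.png

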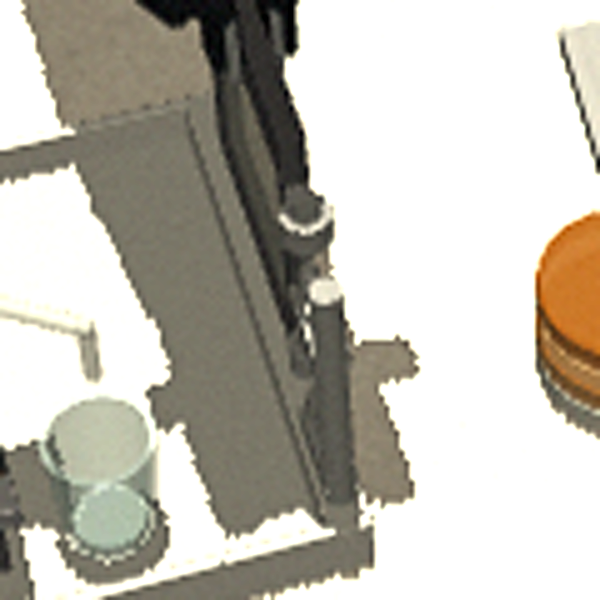

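The upper knuckle's ring is at crop (304,212), just over the pin tip, and the post top is at (326,290). Checking the ring against the pin axis:

Run:
```python
from h import *
z=np.load("pics/s3.png.npz"); p=(z["K"],z["e"],z["r"]); q=cloud(z["d"],p).reshape(-1,3)
k=q[(q[:,2]>.182)&(q[:,2]<.194)&(abs(q[:,0]-.66)<.014)&(abs(q[:,1]+.068)<.02)]
r=cv2.minAreaRect((k[:,:2]*1000).astype(np.float32)); print("ring",len(k),k.mean(0).round(4),np.round(r[0],1),np.round(r[1],1))
for f in("scene0","s3"):
    zz=np.load("pics/%s.png.npz"%f); qq=cloud(zz["d"],(zz["K"],zz["e"],zz["r"])).reshape(-1,3)
    k=qq[(qq[:,2]>.166)&(qq[:,2]<.18)&(abs(qq[:,0]-.69)<.015)&(abs(qq[:,1]+.07)<.015)]
    print(f,"post",len(k),k.mean(0).round(4), np.round(cv2.minAreaRect((k[:,:2]*1000).astype(np.float32))[0],1))
K,e,R_=p
c=K@(R_.T@(np.array((.6608,-.0683,.188))-e)); print("axis",((c[:2]/c[2]-[230,240])*5).round(0))
c=K@(R_.T@(np.array((.6910,-.0717,.172))-e)); print("post",((c[:2]/c[2]-[230,240])*5).round(0))
```

```text
ring 78 [ 0.6626 -0.0671  0.1877] [661.8 -65.5] [20.5 28.2]
scene0 post 40 [ 0.6954 -0.0712  0.1722] [695.6 -71.2]
s3 post 42 [ 0.6946 -0.0713  0.1709] [693.9 -71.4]
axis [298. 207.]
post [320. 287.]
```

Corrected by the post's own offset, the ring sits over the pin axis to within about 1 mm. I'll shift 1 mm back and lower.

Call:
apply_moves(
  targets=[
    [[-0.025, 0.01, -0.1, 0, -1], [0, 0, -0.15, 0, -1], [0, 0, -0.15, 0, -1], [0, 0, -0.1, 0, -1], [0, 0, -0.1, 0, -1], [0, 0, 0, 0, -1]],
  ],
)

```text
clock: 11.32
eef_pos: [0.5759, -0.0574, 0.1655]
tool_rot: [0.058, 0.998, -0.001, 0.002]
ft_force: [1.3, 0.0, -3.0]
grip_width: 0.0108
grasp_force: 59.3
```

```bash
python3 s.py
```

```text
11.32 [ 0.5759 -0.0574  0.1655] z [ 0.0036 -0.0029 -1.    ] yaw 173.3 j [-0.098  0.427  0.097  1.237 -0.003  0.019] F [ 1.3  0.  -3. ] 0.0108 59.34583604335785
```

Call:
apply_moves(
  targets=[
    [[0, 0, -0.1, 0, -1], [0, 0, -0.1, 0, -1], [0, 0, -0.06, 0, -1], [0, 0, 0, 0, -1]],
  ],
)

```text
clock: 11.65
eef_pos: [0.576, -0.0575, 0.1555]
tool_rot: [0.058, 0.998, -0.001, 0.002]
ft_force: [0.3, -0.2, -2.2]
grip_width: 0.0109
grasp_force: 59.4
```

```bash
python3 s.py
```

```text
11.65 [ 0.576  -0.0575  0.1555] z [ 0.0038 -0.0029 -1.    ] yaw 173.3 j [-0.098  0.434  0.08   1.213 -0.003  0.019] F [ 0.3 -0.2 -2.2] 0.0109 59.35592293739319
```

Call:
apply_moves(
  targets=[
    [[0, 0, -0.04, 0, -1], [0, 0, -0.03, 0, -1], [0, 0, 0, 0, -1]],
  ],
)

```text
clock: 11.9
eef_pos: [0.5761, -0.0575, 0.1532]
tool_rot: [0.058, 0.998, -0.001, 0.002]
ft_force: [-0.0, 0.3, -1.9]
grip_width: 0.0108
grasp_force: 59.4
```

```bash
python3 s.py
```

```text
11.9 [ 0.5761 -0.0575  0.1532] z [ 0.0042 -0.003  -1.    ] yaw 173.29 j [-0.098  0.435  0.076  1.207 -0.003  0.019] F [-0.   0.3 -1.9] 0.0108 59.36077058315277
```

Call:
apply_moves(
  targets=[
    [[0, 0, -0.03, 0, -1], [0, 0, 0, 0, -0.6], [0, 0, 0, 0, 0], [0, 0, 0, 0, 0.3], [0, 0, 0, 0, 0.3], [0, 0, 0, 0, 0.3], [0, 0, 0, 0, 0.3]],
  ],
)

```text
clock: 12.48
eef_pos: [0.5763, -0.0575, 0.1522]
tool_rot: [0.059, 0.998, -0.001, 0.002]
ft_force: [-0.2, -0.4, 0.5]
grip_width: 0.0558
grasp_force: 0.0
```

```bash
python3 s.py
python3 - <<'E'
from h import *
im,d,p=shot("scene","s4.png"); q=cloud(d,p).reshape(-1,3)
k=q[(q[:,2]>.14)&(q[:,2]<.165)&(abs(q[:,0]-.66)<.016)&(abs(q[:,1]+.068)<.02)]; print(len(k),np.percentile(k[:,2],[5,50,90]).round(4))
h=np.histogram(k[:,2],bins=np.arange(.14,.166,.002)); print(h[0])
cv2.imwrite("pics/s4c.png",cv2.convertScaleAbs(cv2.resize(im[220:360,220:360],None,fx=4,fy=4,interpolation=cv2.INTER_CUBIC),alpha=1.6))
E
```

```text
12.48 [ 0.5763 -0.0575  0.1522] z [ 0.0048 -0.003  -1.    ] yaw 173.29 j [-0.098  0.436  0.074  1.205 -0.003  0.019] F [-0.2 -0.4  0.5] 0.0558 0.0
114 [0.1424 0.1508 0.1576]
[ 6  2 10  7 20 25 17 12  5  2  7  1]
```

View pics/s4c.png

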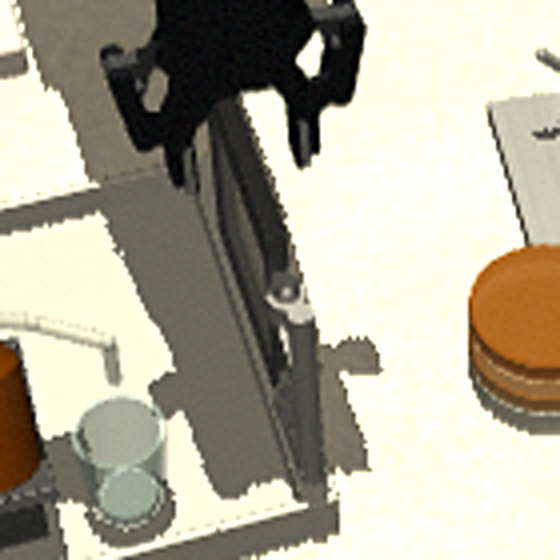

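The shield hangs on both pins: the pin tip shows inside the upper ring at (288,290), the ring top is at 151 mm as expected, and the fingers are clear. I'll raise, and measure the pump head and bar from the earlier pictures.

Call:
apply_moves(
  targets=[
    [[0, 0, 0.2, 0, 0.3], [0, 0, 0.5, 0, 0.3], [0, 0, 0.8, 0, 0.3], [0, 0, 0.8, 0, 0.3], [0, 0, 0.8, 0, 0.3], [0, 0, 0.5, 0, 0.3], [0, 0, 0, 0, 0.3]],
  ],
)

```text
clock: 13.12
eef_pos: [0.5785, -0.0577, 0.3029]
tool_rot: [0.058, 0.998, -0.002, 0.008]
ft_force: [-0.6, 0.5, 1.2]
grip_width: 0.0555
grasp_force: 0.0
```

```bash
python3 s.py
python3 - <<'E'
from h import *
y=np.radians(-6.65); B=np.array([[np.cos(y),np.sin(y)],[-np.sin(y),np.cos(y)]])  # world->station dirs
ex=np.array([np.cos(y),np.sin(y)]); ey=np.array([-np.sin(y),np.cos(y)])
n=np.r_[-.5*ex,np.cos(np.pi/6)]; tx=np.r_[np.cos(np.pi/6)*ex,.5]; ty=np.r_[ey,0]
for f in("top0","w2","w1","scene0"):
    z=np.load("pics/%s.png.npz"%f); q=cloud(z["d"],(z["K"],z["e"],z["r"])).reshape(-1,3)
    c=q[(abs(q[:,0]-.557)<.06)&(abs(q[:,1]+.232)<.06)&(q[:,2]>.14)&(q[:,2]<.2)]
    if len(c)>30:
        h=c@n; m=h>np.percentile(h,98)-.004; s=c[m]
        a,b=s@tx,s@ty; print(f,"head",len(s),"n",np.median(h[m]).round(4),"tx",np.percentile(a,[1,99]).round(4),"ty",np.percentile(b,[1,99]).round(4))
        # widest ty -> centre
        cy=(b.min()+b.max())/2; near=a.min()+.028
        ctr=np.median(h[m])*n+near*tx+cy*ty; print("  centre(from near edge)",ctr.round(4))
    l=q[(q[:,2]>.3)&(q[:,2]<.335)&(q[:,0]>.5)&(q[:,0]<.7)&(q[:,1]<-.14)&(q[:,1]>-.33)]
    if len(l)>50: print(f,"bar z",np.percentile(l[:,2],[5,95]).round(3),"sx",np.percentile(l[:,:2]@ex,[1,99]).round(4),"sy",np.percentile(l[:,:2]@ey,[1,99]).round(4))
print("ex,ey",ex,ey)
E
```

```text
13.12 [ 0.5785 -0.0577  0.3029] z [ 0.0156 -0.0041 -0.9999] yaw 173.3 j [-0.098  0.381  0.384  1.558 -0.003  0.019] F [-0.6  0.5  1.2] 0.0555 0.0
top0 head 529 n -0.1412 tx [0.5617 0.6114] ty [-0.1908 -0.1414]
  centre(from near edge) [ 0.5573 -0.2319  0.172 ]
top0 bar z [0.317 0.329] sx [0.5777 0.7008] sy [-0.2428 -0.099 ]
w2 head 3807 n -0.1407 tx [0.5629 0.613 ] ty [-0.1901 -0.1397]
  centre(from near edge) [ 0.5567 -0.2316  0.1723]
w2 bar z [0.31  0.315] sx [0.6097 0.6162] sy [-0.1003 -0.0977]
scene0 head 186 n -0.1414 tx [0.5637 0.618 ] ty [-0.1897 -0.1396]
  centre(from near edge) [ 0.5582 -0.2315  0.1722]
scene0 bar z [0.313 0.331] sx [0.5801 0.7065] sy [-0.2416 -0.0997]
ex,ey [ 0.99327209 -0.11580399] [0.11580399 0.99327209]
```

Run:
```python
from h import *
z=np.load("pics/s4.png.npz"); q=cloud(z["d"],(z["K"],z["e"],z["r"])).reshape(-1,3)
for f,t in(("s4",(.5763,-.0575,.1522)),("s3",(.5787,-.058,.1908)),("t3",(.5155,-.0482,.19))):
    z=np.load("pics/%s.png.npz"%f); q=cloud(z["d"],(z["K"],z["e"],z["r"])).reshape(-1,3)-np.array(t)
    q=q[(abs(q[:,1])<.12)&(abs(q[:,0])<.2)]
    for a in np.arange(.02,.36,.02):
        k=q[(q[:,2]>a)&(q[:,2]<a+.02)]
        if len(k)>8: print(f,a.round(2),len(k),"x",np.percentile(k[:,0],[2,98]).round(3),"y",np.percentile(k[:,1],[2,98]).round(3))
```

```text
s4 0.02 348 x [-0.028  0.118] y [-0.04   0.037]
s4 0.04 195 x [-0.012  0.021] y [-0.057  0.054]
s4 0.06 265 x [-0.013  0.022] y [-0.06   0.059]
s4 0.08 309 x [0.001 0.023] y [-0.064  0.062]
s4 0.1 416 x [-0.014  0.022] y [-0.065  0.065]
s4 0.12 136 x [-0.002  0.039] y [-0.037  0.031]
s4 0.14 270 x [0.002 0.04 ] y [-0.037  0.033]
s4 0.16 492 x [-0.009  0.039] y [-0.119  0.031]
s4 0.18 222 x [0.002 0.036] y [-0.034  0.029]
s4 0.2 269 x [0.001 0.038] y [-0.035  0.031]
s4 0.22 331 x [-0.017  0.038] y [-0.035  0.033]
s4 0.24 259 x [-0.029  0.038] y [-0.034  0.027]
s4 0.26 194 x [-0.002  0.045] y [-0.036  0.026]
s4 0.28 378 x [-0.029  0.047] y [-0.041  0.035]
s4 0.3 508 x [-0.032  0.047] y [-0.044  0.037]
s4 0.32 505 x [-0.035  0.046] y [-0.042  0.035]
s4 0.34 467 x [0.002 0.045] y [-0.04   0.033]
s3 0.02 299 x [-0.022  0.07 ] y [-0.018  0.015]
s3 0.04 259 x [-0.012  0.017] y [-0.038  0.038]
s3 0.06 261 x [-0.01   0.021] y [-0.051  0.051]
s3 0.08 433 x [-0.014  0.022] y [-0.061  0.061]
s3 0.1 273 x [-0.009  0.023] y [-0.051  0.049]
s3 0.12 253 x [-0.012  0.039] y [-0.119  0.03 ]
s3 0.14 30
[... 168 characters left out ...]
  0.03 ]
s3 0.22 357 x [-0.016  0.037] y [-0.035  0.033]
s3 0.24 282 x [-0.029  0.037] y [-0.035  0.026]
s3 0.26 218 x [-0.006  0.045] y [-0.036  0.026]
s3 0.28 402 x [-0.029  0.046] y [-0.041  0.035]
s3 0.3 544 x [-0.033  0.046] y [-0.044  0.037]
s3 0.32 546 x [-0.036  0.046] y [-0.042  0.035]
s3 0.34 517 x [-0.002  0.044] y [-0.04   0.033]
t3 0.04 10 x [-0.01  -0.006] y [0.031 0.042]
t3 0.06 36 x [-0.009  0.015] y [0.032 0.05 ]
t3 0.08 189 x [-0.007  0.017] y [0.043 0.062]
t3 0.1 82 x [-0.006  0.013] y [0.036 0.05 ]
t3 0.12 13 x [-0.01  0.01] y [0.036 0.037]
t3 0.14 12 x [-0.011  0.013] y [0.035 0.037]
t3 0.16 38 x [-0.009  0.011] y [0.034 0.037]
t3 0.3 39 x [-0.037  0.04 ] y [0.039 0.046]
```

```bash
python3 - <<'E'
from h import *
o=R.from_quat([.988256,.152806,-.00014,-.00083]).as_matrix()
for f in("scene0","top0"):
    z=np.load("pics/%s.png.npz"%f); q=(cloud(z["d"],(z["K"],z["e"],z["r"])).reshape(-1,3)-np.array((.1508,-.4762,.2306)))@o
    q=q[(abs(q[:,0])<.15)&(abs(q[:,1])<.15)&(q[:,2]>-.3)&(q[:,2]<.03)]
    for a in np.arange(-.26,.02,.02):
        k=q[(q[:,2]>a)&(q[:,2]<a+.02)]
        if len(k)>4: print(f,a.round(2),len(k),"tx",np.percentile(k[:,0],[0,2,98,100]).round(3),"ty",np.percentile(k[:,1],[0,2,98,100]).round(3))
E
python3 - <<'E'
import sys; sys.path.insert(0,'.')
E
```

```text
scene0 -0.26 225 tx [0.01  0.017 0.041 0.044] ty [-0.035 -0.033  0.022  0.025]
scene0 -0.24 292 tx [-0.002  0.014  0.039  0.042] ty [-0.037 -0.033  0.027  0.03 ]
scene0 -0.22 284 tx [0.008 0.013 0.041 0.043] ty [-0.035 -0.033  0.031  0.033]
scene0 -0.2 273 tx [-0.006  0.005  0.038  0.04 ] ty [-0.034 -0.031  0.033  0.035]
scene0 -0.18 383 tx [-0.019 -0.007  0.041  0.044] ty [-0.037 -0.034  0.035  0.037]
scene0 -0.16 311 tx [-0.005  0.004  0.043  0.044] ty [-0.037 -0.033  0.036  0.037]
scene0 -0.14 183 tx [-0.007  0.001  0.041  0.042] ty [-0.065 -0.037  0.037  0.062]
scene0 -0.12 538 tx [-0.014 -0.006  0.023  0.026] ty [-0.071 -0.067  0.067  0.069]
scene0 -0.1 386 tx [-0.013 -0.01   0.023  0.025] ty [-0.073 -0.069  0.07   0.072]
scene0 -0.08 401 tx [-0.019 -0.012  0.019  0.022] ty [-0.076 -0.072  0.072  0.074]
scene0 -0.06 114 tx [-0.007 -0.004  0.016  0.018] ty [-0.068 -0.064  0.059  0.06 ]
scene0 -0.04 109 tx [-0.012 -0.008  0.017  0.019] ty [-0.057 -0.056  0.056  0.056]
scene0 -0.02 20 tx [-0.009 -0.009  0.013  0.013] ty [-0.054 -0.052  0.051  0.053]
```

There is no camera body in the way. The wrist stays within 40 mm of the axis at bar height, and an open fingertip reaches out to 55 mm. So I'll press with the forward finger of the open gripper (tool y along station x), coming in from −x below the bar.

Call:
apply_moves(
  targets=[
    [[-0.47, 0, 0, -7, 0.6], [-0.47, 0, 0, -7, 1], [-0.47, 0, 0, -7, 1], [-0.47, 0, 0, -7, 1], [-0.47, 0, 0, -7, 1], [-0.47, 0, 0, -7, 1], [-0.47, 0, 0, -7, 1], [-0.47, 0, 0, -7, 1]],
  ],
)

```text
clock: 13.78
eef_pos: [0.4245, -0.0574, 0.2959]
tool_rot: [0.523, 0.852, -0.002, 0.001]
ft_force: [-0.1, 0.5, 1.0]
grip_width: 0.0854
grasp_force: 0.0
```

Call:
apply_moves(
  targets=[
    [[0, -0.5, 0, -7, 1], [0, -0.55, 0, -7, 1], [0, -0.55, 0, -7, 1], [0, -0.55, 0, -7, 1], [0, -0.55, 0, -6, 1], [0, -0.55, 0, 0, 1], [0, -0.55, 0, 0, 1], [0, 0, 0, 0, 1]],
  ],
)

```text
clock: 14.45
eef_pos: [0.4256, -0.2124, 0.2956]
tool_rot: [0.749, 0.663, -0.003, 0.001]
ft_force: [-0.1, 0.6, 0.2]
grip_width: 0.0854
grasp_force: 0.0
```

```bash
python3 s.py
```

```text
14.45 [ 0.4256 -0.2124  0.2956] z [-0.0037 -0.0058 -1.    ] yaw 83.08 j [-0.459  0.174  0.087  1.485 -0.007  1.233] F [-0.1  0.6  0.2] 0.0854 0.0
```

Call:
apply_moves(
  targets=[
    [[0, -0.1, -0.4, 0, 1], [0, 0, -0.6, 0, 1], [0, 0, -0.6, 0, 1], [0, 0, -0.6, 0, 1], [0, 0, -0.6, 0, 1], [0, 0, -0.5, 0, 1], [0, 0, -0.2, 0, 1], [0, 0, 0, 0, 1]],
  ],
)

```text
clock: 15.12
eef_pos: [0.4242, -0.2123, 0.1541]
tool_rot: [0.747, 0.665, -0.004, -0.002]
ft_force: [-0.1, 0.4, 0.4]
grip_width: 0.0852
grasp_force: 0.0
```

```bash
cat >> s.py <<'E'
x,y,z=o["eef_pos"]; print("sx",round(.99327*x-.1158*y,4),"sy",round(.1158*x+.99327*y,4))
E
python3 s.py
python3 - <<'E'
from h import *
im,d,p=shot("wrist","w5.png")
E
```

```text
15.12 [ 0.4242 -0.2123  0.1541] z [-0.0075 -0.0023 -1.    ] yaw 83.32 j [-0.461  0.245 -0.198  1.134 -0.005  1.227] F [-0.1  0.4  0.4] 0.0852 0.0
sx 0.4459 sy -0.1617
```

View pics/w5.png

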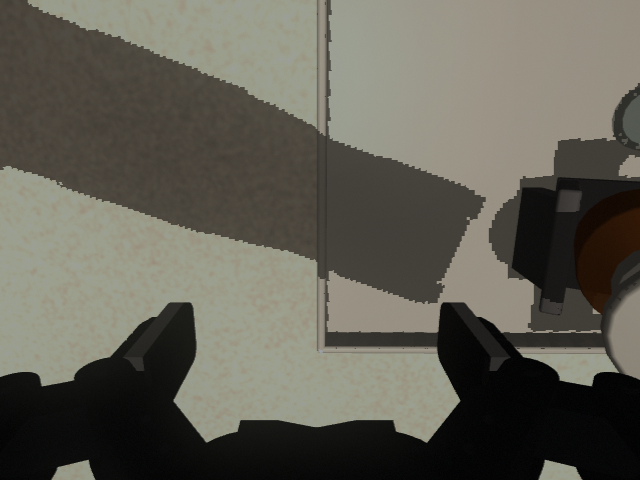

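The head shows at the right edge (635,320), ahead of the forward finger. I'll move along station +x until the finger is above the head's near half.

Call:
apply_moves(
  targets=[
    [[0.2, -0.12, 0.11, 0, 1], [0.25, -0.03, 0, 0, 1], [0.25, -0.03, 0, 0, 1], [0.25, -0.03, 0, 0, 1], [0.25, -0.03, 0, 0, 1], [0.25, -0.03, 0, 0, 1], [0.2, -0.03, 0, 0, 1], [0, 0, 0, 0, 1]],
  ],
)

```text
clock: 15.83
eef_pos: [0.4942, -0.2258, 0.161]
tool_rot: [0.747, 0.665, -0.002, 0.002]
ft_force: [1.0, 0.3, 0.2]
grip_width: 0.0853
grasp_force: 0.0
```

```bash
python3 s.py
```

```text
15.83 [ 0.4942 -0.2258  0.161 ] z [-7.0e-04 -5.4e-03 -1.0e+00] yaw 83.34 j [-0.426  0.364 -0.011  1.195 -0.005  1.261] F [1.  0.3 0.2] 0.0853 0.0
sx 0.517 sy -0.167
```

Call:
apply_moves(
  targets=[
    [[0, 0, -0.1, 0, 1], [0.02, 0, -0.08, 0, 1], [0.05, -0.006, -0.09, 0, 1], [0, 0, 0, 0, 1]],
  ],
)

```text
clock: 16.17
eef_pos: [0.494, -0.2256, 0.1495]
tool_rot: [0.747, 0.664, -0.003, 0.0]
ft_force: [-2.9, 1.9, 4.4]
grip_width: 0.0851
grasp_force: 2.9
```

```bash
python3 s.py
```

```text
16.17 [ 0.494  -0.2256  0.1495] z [-0.0041 -0.0043 -1.    ] yaw 83.28 j [-0.425  0.374 -0.027  1.172 -0.006  1.263] F [-2.9  1.9  4.4] 0.0851 2.9354149295249954
sx 0.5168 sy -0.1668
```

In contact at about 6 N, as the spring should give. I'll press on along the axis.

Call:
apply_moves(
  targets=[
    [[0.06, -0.007, -0.09, 0, 1], [0.06, -0.007, -0.09, 0, 1], [0.06, -0.007, -0.09, 0, 1], [0, 0, 0, 0, 1]],
  ],
)

```text
clock: 16.5
eef_pos: [0.5002, -0.2263, 0.139]
tool_rot: [0.747, 0.664, -0.004, -0.0]
ft_force: [-5.9, 1.9, 6.7]
grip_width: 0.0855
grasp_force: 4.8
```

```bash
python3 s.py
```

```text
16.5 [ 0.5002 -0.2263  0.139 ] z [-0.006  -0.0041 -1.    ] yaw 83.28 j [-0.421  0.395 -0.025  1.155 -0.006  1.267] F [-5.9  1.9  6.7] 0.0855 4.761181315407157
sx 0.523 sy -0.1668
```

Call:
apply_moves(
  targets=[
    [[0.05, -0.006, -0.1, 0, 1], [0.05, -0.006, -0.1, 0, 1], [0.04, -0.005, -0.09, 0, 1], [0, 0, 0, 0, 1]],
  ],
)

```text
clock: 16.83
eef_pos: [0.5048, -0.2269, 0.1307]
tool_rot: [0.747, 0.664, -0.004, -0.0]
ft_force: [-13.5, 2.9, 21.1]
grip_width: 0.0852
grasp_force: 12.5
```

```bash
python3 s.py
```

```text
16.83 [ 0.5048 -0.2269  0.1307] z [-0.0056 -0.0047 -1.    ] yaw 83.27 j [-0.419  0.41  -0.025  1.139 -0.007  1.27 ] F [-13.5   2.9  21.1] 0.0852 12.538845101371408
sx 0.5277 sy -0.1669
```

25 N along the head's normal, well above the 13 N spring, so it's at the stop. I'll press 1 mm more and hold.

Call:
apply_moves(
  targets=[
    [[0.01, 0, -0.03, 0, 1], [0, 0, 0, 0, 1], [0, 0, 0, 0, 1], [0, 0, 0, 0, 1], [0, 0, 0, 0, 1], [0, 0, 0, 0, 1]],
  ],
)

```text
clock: 17.33
eef_pos: [0.5048, -0.2269, 0.1304]
tool_rot: [0.747, 0.664, -0.004, 0.0]
ft_force: [-17.9, 4.7, 25.9]
grip_width: 0.0854
grasp_force: 15.9
```

```bash
python3 s.py
```

```text
17.33 [ 0.5048 -0.2269  0.1304] z [-0.0051 -0.0051 -1.    ] yaw 83.25 j [-0.419  0.409 -0.026  1.138 -0.007  1.27 ] F [-17.9   4.7  25.9] 0.0854 15.858599049970508
sx 0.5277 sy -0.1669
```

The position stayed put while the force rose, so it is at the stop. I'll come back up along the axis, then retreat in −x below the bar.

Call:
apply_moves(
  targets=[
    [[-0.06, 0.007, 0.1, 0, 1], [-0.06, 0.007, 0.1, 0, 1], [-0.06, 0.007, 0.1, 0, 1], [-0.06, 0.007, 0.1, 0, 1], [-0.08, 0.01, 0.12, 0, 1], [-0.1, 0.012, 0.12, 0, 1], [-0.1, 0.012, 0.1, 0, 1], [-0.1, 0.01, 0, 0, 1]],
  ],
)

```text
clock: 18.0
eef_pos: [0.483, -0.2245, 0.1565]
tool_rot: [0.747, 0.665, -0.002, 0.001]
ft_force: [0.5, 0.5, 0.2]
grip_width: 0.0856
grasp_force: 0.0
```

Call:
apply_moves(
  targets=[
    [[-0.3, 0.03, 0, 0, 1], [-0.4, 0.04, 0, 0, 1], [-0.4, 0.04, 0, 0, 1], [-0.4, 0.04, 0, 0, 1], [-0.4, 0.04, 0.2, 0, 1], [-0.2, 0, 0.5, 0, 1], [0, 0, 0.6, 0, 1], [0, 0, 0, 0, 1]],
  ],
)

```text
clock: 18.67
eef_pos: [0.4003, -0.2178, 0.2115]
tool_rot: [0.747, 0.664, -0.002, 0.004]
ft_force: [1.6, -0.2, 0.2]
grip_width: 0.0856
grasp_force: 0.0
```

```bash
python3 s.py
python3 - <<'E'
from h import *
y=np.radians(-6.65); ex=np.array([np.cos(y),np.sin(y)]); n=np.r_[-.5*ex,np.cos(np.pi/6)]
im,d,p=shot("scene","s6.png"); q=cloud(d,p).reshape(-1,3)
c=q[(abs(q[:,0]-.557)<.06)&(abs(q[:,1]+.232)<.04)&(q[:,2]>.12)&(q[:,2]<.2)]; h=c@n; print("head n",np.median(h[h>np.percentile(h,98)-.004]).round(4),"(before -0.1414)")
k=q[(q[:,2]>.14)&(q[:,2]<.165)&(abs(q[:,0]-.66)<.016)&(abs(q[:,1]+.068)<.02)]; print(len(k),np.percentile(k[:,2],[5,50,90]).round(4))
im,d,p=shot("top","t6.png"); q=cloud(d,p).reshape(-1,3)
k=q[(q[:,2]>.17)&(q[:,2]<.19)&(abs(q[:,0]-.577)<.09)&(abs(q[:,1]+.06)<.04)]
r=cv2.minAreaRect((k[:,:2]*1000).astype(np.float32)); print("rail",len(k),k[:,2].mean(),np.round(r[0],1),np.round(r[1],1),r[2])
for nm,cx,cy,a,b in(("dishes",.655,.088,.05,.07),("wash",.645,.262,.1,.13)):
    k=q[(abs(q[:,0]-cx)<.06)&(abs(q[:,1]-cy)<.06)&(q[:,2]>a)&(q[:,2]<b)]; print(nm,np.median(k,0).round(4))
E
```

```text
18.67 [ 0.4003 -0.2178  0.2115] z [ 0.0028 -0.0078 -1.    ] yaw 83.25 j [-0.495  0.159 -0.15   1.256 -0.006  1.194] F [ 1.6 -0.2  0.2] 0.0856 0.0
sx 0.4228 sy -0.17
head n -0.1417 (before -0.1414)
115 [0.1424 0.1509 0.1575]
rail 569 0.1794509788019974 [575.7 -58.2] [ 12.3 139.8] 83.39691162109375
dishes [0.6556 0.0882 0.0576]
wash [0.644  0.2614 0.119 ]
```

View pics/s6.png

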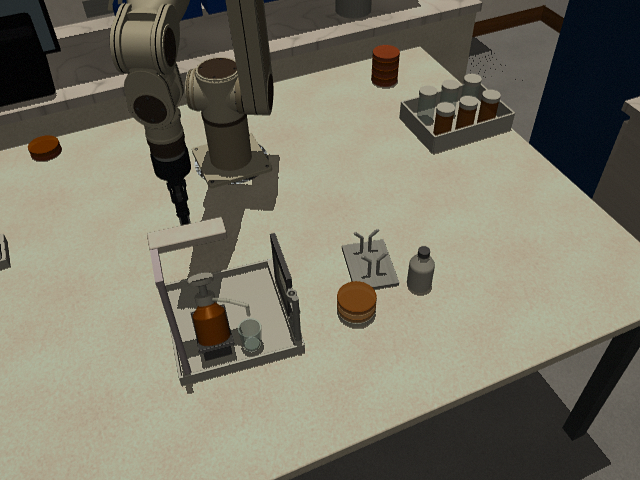

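The scene shows the shield hung along the rim (280,285), with its rail at 180 mm and yaw −6.6°. The pump head is up again at (201,278), the bystanders are unmoved, and the gripper is clear. Handing in.

```bash
python3 -c "
from workcell import order
print(order.job_done())"
```

```text
the job is handed in; nothing more can be done
None
```

The shield is hung fully down on both pins along the rim, the pump was then pressed to its stop and came fully back up, the jar, dishes and wash bottle stand where they were, and the job was handed in at about 19 s; the hand-in returned no verdict.

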